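# Load the reagent bottles into their stations

## Task

Get the bench ready for a run on the spectrometer: set each of the four white plastic bottles upright in the grey holder block whose recess has the bottle's own outline and size (wide round, slim round, square, flat oblong), so that it stands fully down on the floor of the recess, which leaves a little room all round. Set the bottles down rather than dropping or tipping them, and do not push aside or knock over the two small glass flasks that stand among them.

Things in the scene. Friction and masses are not known exactly. Their poses are not given: they have to be found in the camera images.
- wide_bottle: the wide round bottle, white plastic with a white screw cap: body 52 mm in diameter with straight sides up to 58 mm, 83 mm high over its 40 mm cap; origin at the centre of its underside, z up. Loose, 35 to 170 g, starts upright on the bench.
- slim_bottle: the slim round bottle, white plastic with a white screw cap: body 28 mm in diameter with straight sides up to 58 mm, 83 mm high over its 22 mm cap; origin at the centre of its underside, z up. Loose, 35 to 170 g, starts upright on the bench.
- square_bottle: the square bottle, white plastic with a white screw cap: body 44 x 44 mm with straight sides up to 58 mm, 83 mm high over its 30 mm round cap; origin at the centre of its underside, z up. Loose, 35 to 170 g, starts upright on the bench, x and y square to its sides.
- flat_bottle: the flat (oblong) bottle, white plastic with a white screw cap: body 62 mm along its x, 30 mm along its y, straight sides up to 58 mm, 83 mm high over its 24 mm round cap; origin at the centre of its underside, z up. Loose, 35 to 170 g, starts upright on the bench.
- wide_station: holder of the wide round bottle: a low grey block 90 x 90 mm, 24 mm high, fixed to the bench, with one dark-floored recess 16 mm deep (its floor 8 mm above the underside); origin at the centre of the block's underside, below the recess's centre, z up, x and y along the block's sides. The recess is round, 66 mm in diameter.
- slim_station: holder of the slim round bottle: a low grey block 90 x 90 mm, 24 mm high, fixed to the bench, with one dark-floored recess 16 mm deep (its floor 8 mm above the underside); origin at the centre of the block's underside, below the recess's centre, z up, x and y along the block's sides. The recess is round, 42 mm in diameter.
- square_station: holder of the square bottle: a low grey block 90 x 90 mm, 24 mm high, fixed to the bench, with one dark-floored recess 16 mm deep (its floor 8 mm above the underside); origin at the centre of the block's underside, below the recess's centre, z up, x and y along the block's sides. The recess is square, 58 x 58 mm, its sides along x and y.
- flat_station: holder of the flat bottle: a low grey block 90 x 90 mm, 24 mm high, fixed to the bench, with one dark-floored recess 16 mm deep (its floor 8 mm above the underside); origin at the centre of the block's underside, below the recess's centre, z up, x and y along the block's sides. The recess is oblong, 76 mm along x, 44 mm along y.
- flask_a: one of two small stoppered glass measuring flasks to be left standing: bulb 38 mm across, thin neck, 94 mm high, loose and light; origin at the centre of its underside, z up.
- flask_b: one of two small stoppered glass measuring flasks to be left standing: bulb 38 mm across, thin neck, 94 mm high, loose and light; origin at the centre of its underside, z up.
There are look-alikes about, which are no part of the job. Leave any pink or purple look-alike of the wide_bottle alone. What is shaped like the slim_bottle but yellow is not meant.

How it is judged:
At the end, for the whole second after the job is handed in: Each bottle stands in its own holder block: centre within 12 mm of the block's centre seen from above, its underside on the recess floor (5 to 11.5 mm above the block's underside; the floor is at 8 mm), upright within 0.1 rad, at rest (under 0.02 m/s); both glass flasks stand upright within 0.1 rad (horizontal distance between wide_bottle and wide_station below 0.012 m and z of wide_bottle in the frame of wide_station between 0.005 and 0.0115 m and angle between each of wide_bottle, slim_bottle, square_bottle, flat_bottle, flask_a, flask_b's own z axis and vertical below 0.1 rad and linear speed of each of wide_bottle, slim_bottle, square_bottle, flat_bottle below 0.02 m/s and horizontal distance between slim_bottle and slim_station below 0.012 m and z of slim_bottle in the frame of slim_station between 0.005 and 0.0115 m and horizontal distance between square_bottle and square_station below 0.012 m and z of square_bottle in the frame of square_station between 0.005 and 0.0115 m and horizontal distance between flat_bottle and flat_station below 0.012 m and z of flat_bottle in the frame of flat_station between 0.005 and 0.0115 m); the robot touches nothing.
It fails at once if a bottle is tipped (over 45 degrees) (angle between any of wide_bottle, slim_bottle, square_bottle, flat_bottle's own z axis and vertical above 0.785 rad).
It fails at once if a bottle is dropped (touching nothing and faster than 0.7 m/s: a free fall of over 25 mm) ((linear speed of wide_bottle above 0.7 m/s and contact force between wide_bottle and anything else below 0.02 N) or (linear speed of slim_bottle above 0.7 m/s and contact force between slim_bottle and anything else below 0.02 N) or (linear speed of square_bottle above 0.7 m/s and contact force between square_bottle and anything else below 0.02 N) or (linear speed of flat_bottle above 0.7 m/s and contact force between flat_bottle and anything else below 0.02 N)).
It fails at once if a glass flask is knocked over (tilted over 0.5 rad) or pushed over 15 mm ((angle between flask_a's own z axis and vertical above 0.5 rad or distance of flask_a from where it was at the start of the episode above 0.015 m) or (angle between flask_b's own z axis and vertical above 0.5 rad or distance of flask_b from where it was at the start of the episode above 0.015 m)).
It also fails if it takes over 104 s, if anything falls off the work surface, if the arm or the gripper's body presses on something with over 40 N, if the wrist force passes 120 N, or if a joint passes its speed limit or range.

## Robot

A 6-joint arm with a two-finger parallel gripper is mounted at the origin on the work surface. World frame = base frame: x ahead of the robot, y to its left, z up, the work surface at z = 0. Lengths are in m, angles in rad, forces in N, time in s.
With the tool pointing down it reaches from about 0.35 to 0.775 m from the base axis. Payload 5.5 kg.
Tool frame: the origin (TCP) lies midway between the tips of the shut fingers; the grasp point (between the pads) lies 19 mm behind it; z points along the fingers, y is the direction in which the jaws open and shut (so a half turn about z gives the same grasp; the last joint's range is limited). The gripper opens to 85 mm and grips with 20 to 120 N. Pads are 22 mm wide; open, the fingers measure 114 mm over their backs; the gripper's body (76 mm by 85 mm) begins 54 mm behind the grasp point. The pads swing forward as they close: fully open they stand 13 mm farther back than shut.
Start: joints at [1.016, 0.313, 0.046, 1.304, 0, 1.431], TCP at [0.232, 0.526, 0.231] pointing down, gripper open.
Joint ranges: [-2.76, 2.76], [-0.86, 1.69], [-1.03, 1.26], [-2.2, 2.34], [-1.47, 1.5], [-3.14, 3.14]. Speed limits (rad/s): [2.57, 2.57, 3.14, 3.14, 3.14, 3.14].

## Interface

Orientations are given as a unit quaternion [w, x, y, z].
In Python, from workcell import env gives the robot as it stands.
- The arm moves only by the shell command python3 -m creep 'ROWS' [OPENING] [FORCE]. ROWS is JSON, a list of rows, each a list of 6 numbers: the shift along the tool's x, y, z in m, then the turn, a rotation vector about the tool's x, y, z in degrees. A call has exactly 8 rows; each row is the pose to reach, as a shift and turn from the pose commanded when the call began, along the tool's axes at that moment; what a row does not reach only later rows make up. A row lasts 1/10 s, in which the tool goes at most 50 mm and 8.59 degrees, less where a joint would pass 70% of its speed; a pose out of reach is approached as far as the arm can. A call with a gripper value outside its range is refused whole. OPENING is the finger opening in m, from 0 to 0.0854, set as the call begins (- or left out, the last holds). The fingers move at their own pace and stop on an object; FORCE is the grip in N (left out, the last holds). Time passes only in rows, so rows that repeat a pose let the fingers close, or fill a call up. It gives the time, the measured TCP pose, the force and the opening at its end, in the units of the state.
- env.get_state(): the state, without advancing time (a new reading comes with each control period).
- env.read_camera(name): name is "side" or "top"; returns (picture, depth): 384x512x3 uint8, blue, green, red; 384x512 float32, m along the optical axis (not along the pixel's ray), 0 where there is no reading.
- env.camera_params(name): a dict with "fx", "fy", "cx", "cy" (pixels), "k1" (the pictures are not rectified: a ray, as slopes to the right and down, at radius r is drawn at 1 + k1 r^2 times it, then the intrinsics apply), "position" and "orientation" of the camera in the world. Camera axes: x right, y up, looking along -z (the intrinsics and any distortion apply to the point x, -y, -z); pixel columns grow to the right and rows downward; lengths in m; the calibration is good to about 2 mm. A picture is of the moment at which its call begins. camera_params takes no time and is no camera call.
- env.hand_in(): hands the job in, once; it reports no verdict.
The state is a dict: "clock": time; "joint_pos": joint angles; "qvel": joint speeds; "tau": joint torques, N m; "tcp_pos": TCP position; "orientation": TCP orientation; "wrist_force": force on the tool from outside, world axes, zero at the start; "ft_torque": the same for the moment, N m; "finger_gap": finger opening in m.
Only numpy, scipy, OpenCV 4.12 (cv2) and the standard library are available. Lean on these libraries where they do the work, as an engineer would, in place of code of your own. Each camera call takes 0.05 s, during which the arm holds its last target. There are 200 camera calls.

## Working session

There is one attempt and no reset: what is moved stays moved. The work goes in short steps, Python scripts to look and compute and a shell command to move; the robot and the scene stay as the last step left them, time stands still between calls to the robot, and variables do not carry over. Pictures are saved under pics/ and viewed, about 12 in all and at most 16, crops included, and the job is handed in when it is done.

```bash
mkdir -p pics; ls
python3 - <<'E'
from workcell import env
import cv2
s=env.get_state();print(s)
for n in("top","side"):
    print(env.camera_params(n))
    p,d=env.read_camera(n);cv2.imwrite(f"pics/{n}0.png",p)
    import numpy as np
    np.savez(f"pics/{n}0.npz",p=p,d=d)
E
```

```text
pics
{'clock': 0.0, 'joint_pos': array([1.01640804e+00, 3.13990241e-01, 4.49832648e-02, 1.30361939e+00,
       3.20864146e-06, 1.43120886e+00]), 'qvel': array([ 1.72839798e-03,  7.90503566e-05, -3.48939319e-04, -6.66859971e-04,
        2.11727430e-03, -7.05310201e-04]), 'tau': array([ 6.83371491e-04, -4.80623245e+01,  2.98535031e+01,  1.92156021e-02,
       -5.70154884e-05,  1.73027229e-05]), 'tcp_pos': array([0.23145577, 0.52579339, 0.23041642]), 'orientation': array([-3.12676439e-04,  2.05916635e-01,  9.78569110e-01, -8.59940033e-04]), 'wrist_force': array([-1.04441879,  0.42218802,  0.83257798]), 'ft_torque': array([-0.02277463, -0.01887247, -0.00839553]), 'finger_gap': 0.08539960090141296}
{'fx': 434.15644587191247, 'fy': 434.15644587191247, 'cx': 255.7060227895949, 'cy': 190.6524262617923, 'k1': -0.08114232052351497, 'position': array([ 0.47477508, -0.0127365 ,  1.09660044]), 'orientation': array([-0.69860908, -0.02108648,  0.00258985,  0.71518809])}
{'fx': 351.7923704044441, 'fy': 351.7923704044441, 'cx': 256.13740462250485, 'cy': 190.4982717833948, 'k1': -0.1088758509791421, 'position': array([-0.02076076, -0.516313  ,  0.53969939]), 'orientation': array([ 0.80675686,  0.43152344, -0.18014259, -0.36121951])}
```

View pics/top0.png

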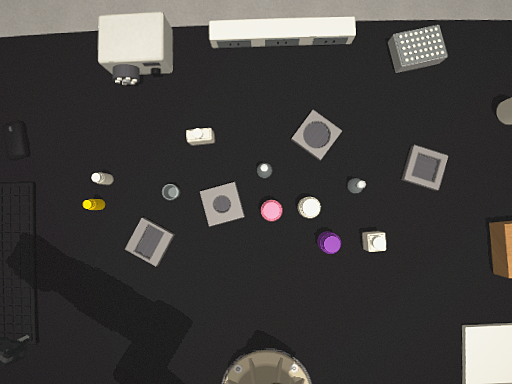

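View pics/side0.png

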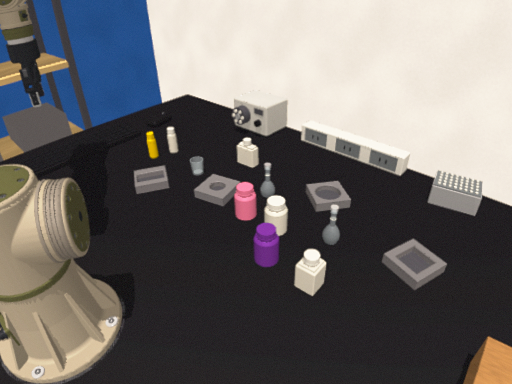

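The overhead view shows wide_bottle at about (309,207), between the pink (271,210) and purple (330,243) look-alikes. The square bottle is at (375,241), the flat at (200,136) and the slim at (102,178), next to the yellow one. The blocks are wide (317,134), square (425,167), slim (222,204) and flat (150,242). The flasks are at (265,170) and (357,185). The side view agrees with this.

```bash
cat > h.py <<'E'
import numpy as np, cv2
from scipy.spatial.transform import Rotation as R
from workcell import env
def rot(q): return R.from_quat([q[1],q[2],q[3],q[0]])
def rays(n,uv):
    c=env.camera_params(n); uv=np.atleast_2d(uv).astype(float)
    K=np.array([[c["fx"],0,c["cx"]],[0,c["fy"],c["cy"]],[0,0,1]])
    s=cv2.undistortPoints(uv[:,None],K,np.array([c["k1"],0,0,0]))[:,0]
    return c["position"],rot(c["orientation"]).apply(np.c_[s[:,0],-s[:,1],-np.ones(len(s))])
def onplane(n,uv,z):
    o,d=rays(n,uv); return o+d*((z-o[2])/d[:,2])[:,None]
def cloud(n,dep):
    v,u=np.mgrid[:384,:512]; o,d=rays(n,np.c_[u.ravel(),v.ravel()])
    return (o+d*dep.reshape(-1,1)).reshape(384,512,3)
def rect(n,mask,z):
    v,u=np.nonzero(mask); P=onplane(n,np.c_[u,v],z)[:,:2]
    (c,s,a)=cv2.minAreaRect((P*1000).astype(np.float32))
    return np.round(np.array(c)),np.round(s,1),round(a,1)
def go(x,y,z,jaw=None):
    "shift in tool axes (mm) and turn about tool z (deg) to TCP x,y,z with jaw (tool y) at jaw deg in world, mod 180"
    s=env.get_state(); r=rot(s["orientation"])
    t=r.inv().apply(np.array([x,y,z])-s["tcp_pos"])
    ty=r.apply([0,1,0]); a0=np.degrees(np.arctan2(ty[1],ty[0]))
    out="" if jaw is None else f" turn {-((jaw-a0+90)%180-90):.1f}"
    tz=r.apply([0,0,1])
    print("shift mm",np.round(t*1000,1),out,"| jaw now %.1f j6 %.2f tilt %.4f"%(a0,s["joint_pos"][5],np.hypot(tz[0],tz[1])), "tcp",np.round(s["tcp_pos"],4),"t %.2f"%s["clock"])
E
python3 - <<'E'
from h import *
f=np.load("pics/top0.npz");p,d=f["p"],f["d"];W=cloud("top",d)
z=W[...,2];hsv=cv2.cvtColor(p,cv2.COLOR_BGR2HSV)
near=(d>0)&(np.hypot(W[...,0],W[...,1])<.85)&(W[...,0]>.15)&(W[...,0]<.72)
for nm,lo,hi,zp in(("cap",.070,.10,.083),("body",.045,.066,.058),("block",.016,.032,.024)):
    m=(near&(z>lo)&(z<hi)).astype(np.uint8)
    k,l,st,c=cv2.connectedComponentsWithStats(m)
    for i in range(1,k):
        if st[i,4]<12: continue
        q=l==i
        print(nm,np.round(c[i]),st[i,4],"z%.3f"%np.median(z[q]),"hsv",np.median(hsv[q],0),*rect("top",q,zp),"mean",np.round(W[q].mean(0)[:2]*1000))
E
```

```text
cap [197. 133.] 95 z0.083 hsv [ 26.   7. 246.] [648. 148.] [25.4 23.4] 43.7 mean [649. 149.]
cap [264. 167.] 45 z0.094 hsv [ 30.   8. 243.] [563.  -7.] [16.6 14.9] 43.5 mean [562.  -7.]
cap [ 96. 177.] 84 z0.082 hsv [ 26.   9. 246.] [551. 394.] [24.9 19.2] 88.5 mean [551. 394.]
cap [361. 184.] 48 z0.094 hsv [ 30.   10.5 234.5] [ 520. -234.] [16.4 16.4] 88.2 mean [ 519. -231.]
cap [310. 207.] 238 z0.083 hsv [ 30.   3. 247.] [ 468. -112.] [37.3 37.3] 88.6 mean [ 468. -112.]
cap [ 88. 204.] 79 z0.082 hsv [ 28. 245. 247.] [487. 415.] [24.8 19.1] 88.8 mean [487. 416.]
cap [271. 210.] 239 z0.083 hsv [169.  71. 247.] [463. -21.] [37.3 37.3] 88.7 mean [463. -21.]
cap [508. 247.] 352 z0.075 hsv [ 15. 142. 204.] [ 355. -577.] [ 19.8 127.6] 88.4 mean [ 360. -584.]
cap [331. 244.] 252 z0.083 hsv [143. 132. 200.] [ 382. -160.] [39.6 39.5] 88.6 mean [ 382. -159.]
cap [378. 243.] 149 z0.083 hsv [ 30.   4. 246.] [ 381. -268.] [31.4 29.7] 43.7 mean [ 381. -269.]
body [199. 135.] 206 z0.061 hsv [ 24.  25. 243.] [649. 149.] [31.9 63.4] 4.0 mean [647. 148.]
body [103. 178.] 57 z0.058 hsv [ 22.  40. 156.
[... 1302 characters left out ...]
2 mean [342. 636.]
block [221. 204.] 1114 z0.024 hsv [ 15.  21. 181.] [481. 101.] [90.1 90.6] 14.0 mean [481. 101.]
block [167. 192.] 27 z0.024 hsv [60.  9. 89.] [515. 236.] [11.7 27.8] 83.8 mean [514. 236.]
block [100. 204.] 27 z0.021 hsv [ 24. 239. 152.] [487. 408.] [25.7 14.5] 5.2 mean [487. 407.]
block [149. 242.] 833 z0.024 hsv [ 15.  21. 169.] [390. 285.] [92.5 92.7] 60.5 mean [390. 285.]
block [495. 248.] 171 z0.023 hsv [ 16. 133. 102.] [ 353. -580.] [ 23.3 132.3] 86.1 mean [ 353. -580.]
block [366. 237.] 25 z0.025 hsv [ 21.  40. 137.] [ 392. -253.] [15.3 35.6] 55.9 mean [ 391. -253.]
block [486. 327.] 106 z0.021 hsv [ 24.  16. 247.] [ 157. -556.] [121.9  10.1] 89.7 mean [ 157. -553.]
```

Run:
```python
from h import *
f=np.load("pics/top0.npz");p,d=f["p"],f["d"];W=cloud("top",d)
for n,c in dict(wide=(.648,-.139),square=(.560,-.4075),slim=(.481,.101),flat=(.390,.285)).items():
    m=(np.hypot(W[...,0]-c[0],W[...,1]-c[1])<.042)&(W[...,2]<.013)&(W[...,2]>.003)
    print(n,m.sum(),rect("top",m,.008))
    m=(np.abs(W[...,:2]-c).max(-1)<.075)&(np.abs(W[...,2]-.024)<.003)
    print("  top",m.sum(),rect("top",m,.024))
def crop(a,u,v): return cv2.resize(a[v-24:v+24,u-30:u+30],(400,320),interpolation=cv2.INTER_CUBIC)
cv2.imwrite("pics/crop1.png",np.vstack([np.hstack([crop(p,376,241),crop(p,199,136)])]))
for n,c in dict(square=(.382,-.269),flat=(.648,.1485)).items():
    for lo in(.05,.055):
        m=(np.hypot(W[...,0]-c[0],W[...,1]-c[1])<.05)&(W[...,2]>lo)
        print(n,m.sum(),cv2.minAreaRect((W[m][:,:2]*1000).astype(np.float32)))
```

```text
wide 508 (array([ 649., -141.]), array([63. , 63.5]), 88.3)
  top 679 (array([ 648., -139.]), array([90.2, 91.7]), 52.2)
square 474 (array([ 560., -412.]), array([57.3, 55.5]), 71.0)
  top 660 (array([ 560., -408.]), array([92.4, 89.7]), 70.6)
slim 209 (array([480., 102.]), array([37.8, 40.2]), 88.8)
  top 962 (array([481., 101.]), array([89.8, 90.3]), 13.9)
flat 482 (array([390., 288.]), array([43.4, 75.3]), 60.5)
  top 676 (array([390., 285.]), array([91.6, 92. ]), 60.8)
square 348 ((380.7004089355469, -270.3423767089844), (44.49661636352539, 46.082183837890625), 2.321984052658081)
square 335 ((380.6031188964844, -269.7149963378906), (44.97755432128906, 43.371944427490234), 88.18759155273438)
flat 328 ((649.8721313476562, 150.17320251464844), (31.02262306213379, 62.4954719543457), 2.5306990146636963)
flat 314 ((649.9489135742188, 149.7458953857422), (30.408517837524414, 61.53238296508789), 3.79996657371521)
```

View pics/crop1.png

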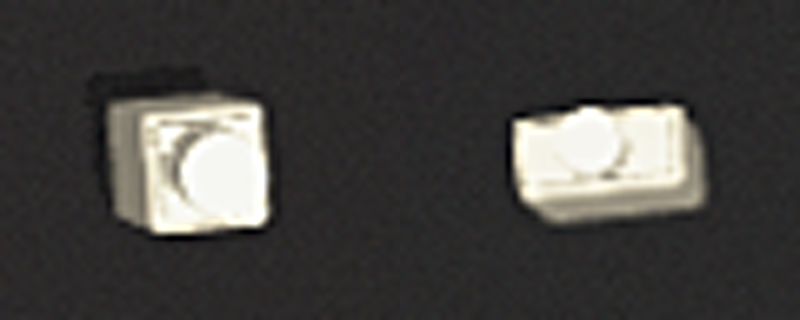

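```bash
python3 -c "
from h import *
go(.551,.392,.231,72);go(.551,.392,.022,72)"
```

```text
shift mm [-346.4    6.3   -0.6]  turn -5.8 | jaw now 66.2 j6 1.43 tilt 0.0016 tcp [0.2315 0.5258 0.2305] t 0.10
shift mm [-346.4    6.6  208.4]  turn -5.8 | jaw now 66.2 j6 1.43 tilt 0.0016 tcp [0.2315 0.5258 0.2305] t 0.10
```

```bash
python3 -m creep '[[-0.045,0.001,0.01,0,0,-1],[-0.09,0.002,0.02,0,0,-2],[-0.14,0.003,0.03,0,0,-3],[-0.19,0.004,0.04,0,0,-4],[-0.24,0.005,0.05,0,0,-5],[-0.29,0.006,0.06,0,0,-6],[-0.33,0.006,0.07,0,0,-6],[-0.346,0.006,0.08,0,0,-6]]' 0.07
python3 -c "
from h import *
go(.551,.392,.022,72)"
```

```text
clock: 0.9
tcp_pos: [0.5545, 0.3897, 0.1497]
orientation: [0.0, 0.157, 0.988, -0.0]
wrist_force: [-1.2, 0.2, -0.5]
finger_gap: 0.0699
shift mm [  4.1   1.2 127.7]  turn -0.0 | jaw now 72.0 j6 0.81 tilt 0.0008 tcp [0.5545 0.3897 0.1497] t 0.90
```

```bash
python3 -m creep '[[0,0,0,0,0,0],[0,0,0.01,0,0,0],[0,0,0.02,0,0,0],[0,0,0.03,0,0,0],[0,0,0.035,0,0,0],[0,0,0.035,0,0,0],[0,0,0.035,0,0,0],[0,0,0.035,0,0,0]]'
python3 - <<'E'
from h import *
go(.551,.392,.022,72)
p,d=env.read_camera("top");q,_=env.read_camera("side")
cv2.imwrite("pics/c2.png",np.hstack([cv2.resize(p[130:230,50:150],(400,400)),cv2.resize(q[90:190,100:200],(400,400))]))
E
```

```text
clock: 1.7
tcp_pos: [0.5511, 0.3926, 0.117]
orientation: [0.0, 0.154, 0.988, 0.0]
wrist_force: [0.3, -1.0, 0.9]
finger_gap: 0.0701
shift mm [-0.1 -0.7 95. ]  turn 0.2 | jaw now 72.2 j6 0.81 tilt 0.0011 tcp [0.5511 0.3926 0.117 ] t 1.70
```

View pics/c2.png

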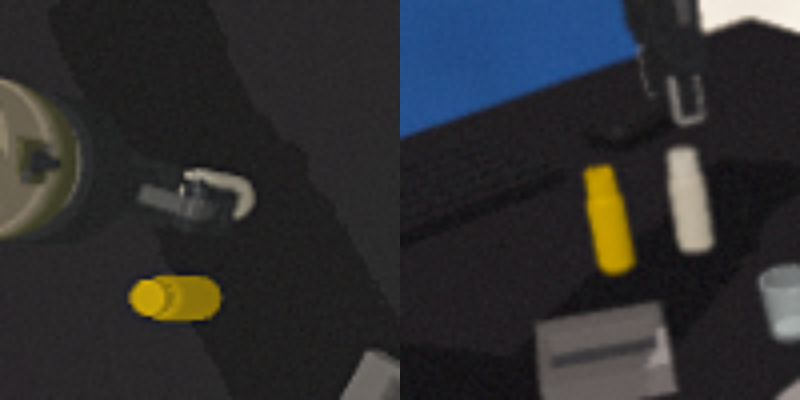

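The open fingers sit centred over the white slim bottle, and the yellow one is clear. I'll descend and grip.

```bash
python3 -m creep '[[0,0,0.012,0,0,0],[0,0,0.03,0,0,0],[0,0,0.05,0,0,0],[0,0,0.07,0,0,0],[0,0,0.085,0,0,0],[0,0,0.095,0,0,0],[0,0,0.095,0,0,0],[0,0,0.095,0,0,0]]'
python3 -m creep '[[0,0,0,0,0,0],[0,0,0,0,0,0],[0,0,0,0,0,0],[0,0,0,0,0,0],[0,0,0,0,0,0],[0,0,0,0,0,0],[0,0,0,0,0,0],[0,0,0,0,0,0]]' 0.0 40
python3 -m creep '[[0,0,-0.01,0,0,0],[0,0,-0.025,0,0,0],[0,0,-0.045,0,0,0],[0,0,-0.07,0,0,0],[0,0,-0.09,0,0,0],[0,0,-0.11,0,0,0],[0,0,-0.12,0,0,0],[0,0,-0.12,0,0,0]]'
python3 -c "
from h import *
go(.481,.101,.142,72)"
```

```text
clock: 2.6
tcp_pos: [0.551, 0.3924, 0.0214]
orientation: [0.0, 0.154, 0.988, 0.0]
wrist_force: [0.2, -0.5, 0.9]
finger_gap: 0.0702
clock: 3.4
tcp_pos: [0.5514, 0.3927, 0.0223]
orientation: [0.001, 0.154, 0.988, 0.001]
wrist_force: [0.1, 0.4, 6.2]
finger_gap: 0.027
clock: 4.2
tcp_pos: [0.5516, 0.3928, 0.1431]
orientation: [0.001, 0.154, 0.988, 0.001]
wrist_force: [-0.8, 0.4, -0.2]
finger_gap: 0.0271
shift mm [ -21.8 -299.4    0.5]  turn 0.2 | jaw now 72.2 j6 0.81 tilt 0.0030 tcp [0.5516 0.3928 0.1431] t 4.20
```

```bash
python3 -m creep '[[-0.001,-0.02,0,0,0,0],[-0.004,-0.06,0,0,0,0],[-0.008,-0.11,0,0,0,0],[-0.012,-0.16,0,0,0,0],[-0.016,-0.21,0,0,0,0],[-0.019,-0.26,0,0,0,0],[-0.021,-0.29,0,0,0,0],[-0.022,-0.299,0,0,0,0]]'
python3 -m creep '[[0,0,0,0,0,0],[0,0,0.01,0,0,0],[0,0,0.025,0,0,0],[0,0,0.04,0,0,0],[0,0,0.05,0,0,0],[0,0,0.055,0,0,0],[0,0,0.055,0,0,0],[0,0,0.055,0,0,0]]'
python3 - <<'E'
from h import *
go(.481,.101,.030,72)
p,d=env.read_camera("top");q,_=env.read_camera("side")
cv2.imwrite("pics/c3.png",np.hstack([cv2.resize(p[154:254,172:272],(400,400)),cv2.resize(q[120:220,170:270],(400,400))]))
E
```

```text
clock: 5.0
tcp_pos: [0.4785, 0.0983, 0.1402]
orientation: [-0.001, 0.156, 0.988, -0.0]
wrist_force: [-0.1, -0.1, -0.7]
finger_gap: 0.0273
clock: 5.8
tcp_pos: [0.4808, 0.1013, 0.0865]
orientation: [0.0, 0.154, 0.988, 0.0]
wrist_force: [0.9, 0.9, -0.2]
finger_gap: 0.0269
shift mm [-0.2 -0.2 56.5]  turn 0.3 | jaw now 72.3 j6 0.35 tilt 0.0003 tcp [0.4808 0.1013 0.0865] t 5.80
```

View pics/c3.png

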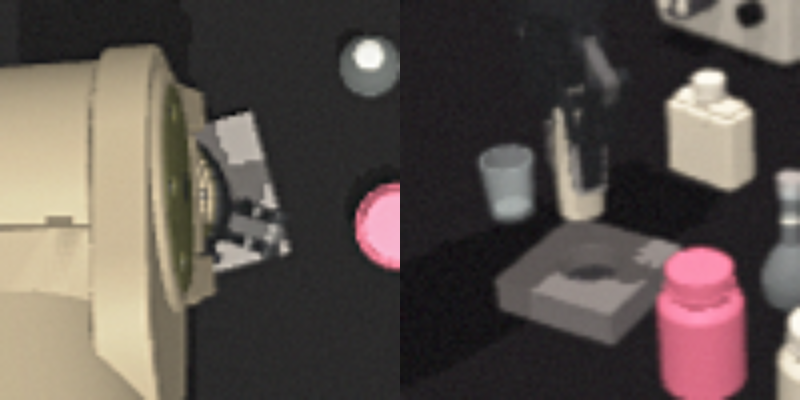

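The slim bottle hangs upright above its recess, so I'll lower it, release and rise.

```bash
python3 -m creep '[[0,0,0.012,0,0,0],[0,0,0.027,0,0,0],[0,0,0.04,0,0,0],[0,0,0.048,0,0,0],[0,0,0.053,0,0,0],[0,0,0.0555,0,0,0],[0,0,0.0555,0,0,0],[0,0,0.0555,0,0,0]]'
python3 -m creep '[[0,0,0,0,0,0],[0,0,0,0,0,0],[0,0,0,0,0,0],[0,0,0,0,0,0],[0,0,0,0,0,0],[0,0,0,0,0,0],[0,0,0,0,0,0],[0,0,0,0,0,0]]' 0.05
python3 -m creep '[[0,0,-0.01,0,0,0],[0,0,-0.03,0,0,0],[0,0,-0.06,0,0,0],[0,0,-0.09,0,0,0],[0,0,-0.12,0,0,0],[0,0,-0.15,0,0,0],[0,0,-0.16,0,0,0],[0,0,-0.16,0,0,0]]' 0.07
python3 -c "
from h import *
go(.649,.149,.15,4)"
```

```text
clock: 6.7
tcp_pos: [0.481, 0.1009, 0.0312]
orientation: [0.0, 0.154, 0.988, 0.0]
wrist_force: [-0.5, 0.3, -0.6]
finger_gap: 0.0271
clock: 7.5
tcp_pos: [0.4805, 0.1009, 0.0308]
orientation: [0.0, 0.154, 0.988, 0.0]
wrist_force: [0.1, 0.9, -0.2]
finger_gap: 0.0501
clock: 8.3
tcp_pos: [0.4818, 0.101, 0.1927]
orientation: [0.002, 0.154, 0.988, 0.0]
wrist_force: [0.6, 0.1, 0.3]
finger_gap: 0.07
shift mm [-144.5   96.7   43.4]  turn 68.2 | jaw now 72.2 j6 0.35 tilt 0.0040 tcp [0.4818 0.101  0.1927] t 8.30
```

```bash
python3 -m creep '[[-0.02,0.015,0.005,0,0,8],[-0.05,0.03,0.01,0,0,16],[-0.075,0.05,0.02,0,0,24],[-0.1,0.065,0.03,0,0,32],[-0.12,0.08,0.035,0,0,40],[-0.135,0.09,0.04,0,0,48],[-0.1445,0.0965,0.043,0,0,56],[-0.1445,0.0965,0.043,0,0,64]]'
python3 -m creep '[[0,0,0,0,0,4],[0,0,0,0,0,4],[0,0,0.01,0,0,4],[0,0,0.02,0,0,4],[0,0,0.03,0,0,4],[0,0,0.03,0,0,4],[0,0,0.03,0,0,4],[0,0,0.03,0,0,4]]'
python3 - <<'E'
from h import *
go(.649,.149,.022,4)
p,d=env.read_camera("top");q,_=env.read_camera("side");W=cloud("top",d)
m=(np.hypot(W[...,0]-.481,W[...,1]-.101)<.03)&(W[...,2]>.08)&(W[...,2]<.1)
print(m.sum(),np.median(W[m][:,2]),rect("top",m,.091))
cv2.imwrite("pics/c4.png",np.hstack([cv2.resize(p[100:240,150:290],(400,400)),cv2.resize(q[100:240,180:320],(400,400))]))
E
```

```text
clock: 9.1
tcp_pos: [0.6476, 0.1489, 0.1441]
orientation: [-0.001, 0.657, 0.754, -0.001]
wrist_force: [0.2, 0.1, -0.3]
finger_gap: 0.0701
clock: 9.9
tcp_pos: [0.6479, 0.1487, 0.1182]
orientation: [0.0, 0.68, 0.733, 0.0]
wrist_force: [0.2, -0.3, -0.7]
finger_gap: 0.0697
shift mm [ 0.2  1.1 96.2]  turn 0.2 | jaw now 4.2 j6 1.60 tilt 0.0007 tcp [0.6479 0.1487 0.1182] t 9.90
69 0.09098321464647485 (array([481., 101.]), array([18.7, 20.9]), 88.8)
```

View pics/c4.png

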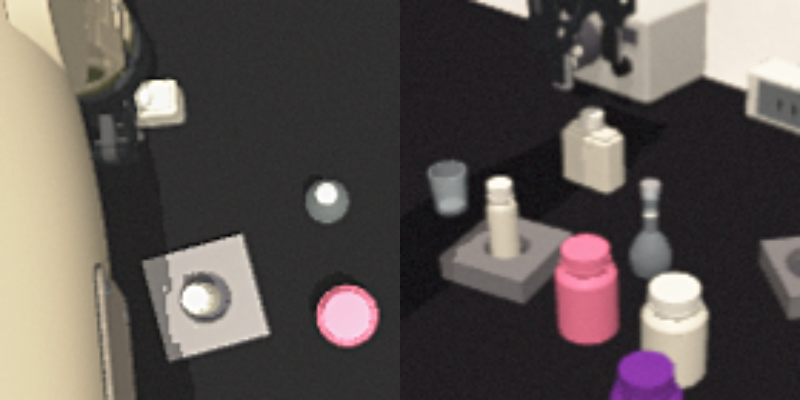

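The slim bottle stands centred in its block, cap top at 91 mm as it should be. The gripper is over the flat bottle.

```bash
python3 -m creep '[[0,0.001,0.012,0,0,0],[0,0.001,0.03,0,0,0],[0,0.001,0.05,0,0,0],[0,0.001,0.07,0,0,0],[0,0.001,0.085,0,0,0],[0,0.001,0.096,0,0,0],[0,0.001,0.096,0,0,0],[0,0.001,0.096,0,0,0]]'
python3 -m creep '[[0,0,0,0,0,0],[0,0,0,0,0,0],[0,0,0,0,0,0],[0,0,0,0,0,0],[0,0,0,0,0,0],[0,0,0,0,0,0],[0,0,0,0,0,0],[0,0,0,0,0,0]]' 0.0 40
python3 -m creep '[[0,0,-0.01,0,0,0],[0,0,-0.025,0,0,0],[0,0,-0.045,0,0,0],[0,0,-0.07,0,0,0],[0,0,-0.09,0,0,0],[0,0,-0.11,0,0,0],[0,0,-0.12,0,0,0],[0,0,-0.12,0,0,0]]'
python3 -c "
from h import *
go(.390,.285,.142,60.5)"
```

```text
clock: 10.8
tcp_pos: [0.6487, 0.1488, 0.0218]
orientation: [-0.0, 0.681, 0.733, 0.0]
wrist_force: [-0.8, -0.1, 1.0]
finger_gap: 0.0702
clock: 11.6
tcp_pos: [0.6494, 0.1488, 0.0228]
orientation: [0.001, 0.681, 0.733, 0.001]
wrist_force: [-0.7, -0.2, 5.9]
finger_gap: 0.03
clock: 12.4
tcp_pos: [0.6494, 0.1489, 0.1434]
orientation: [0.001, 0.68, 0.733, 0.001]
wrist_force: [-0.4, -0.3, -1.5]
finger_gap: 0.0298
shift mm [ 154.9 -248.6    0.8]  turn -56.3 | jaw now 4.2 j6 1.60 tilt 0.0026 tcp [0.6494 0.1489 0.1434] t 12.40
```

```bash
python3 -m creep '[[0.01,-0.016,0,0,0,-5],[0.035,-0.05,0,0,0,-13],[0.06,-0.09,0,0,0,-21],[0.085,-0.13,0,0,0,-29],[0.11,-0.17,0,0,0,-37],[0.13,-0.21,0,0,0,-45],[0.148,-0.238,0,0,0,-52],[0.155,-0.2485,0,0,0,-56.3]]'
python3 -m creep '[[0,0,0,0,0,0],[0,0,0.01,0,0,0],[0,0,0.025,0,0,0],[0,0,0.04,0,0,0],[0,0,0.05,0,0,0],[0,0,0.055,0,0,0],[0,0,0.055,0,0,0],[0,0,0.055,0,0,0]]'
python3 - <<'E'
from h import *
go(.390,.285,.030,60.5)
p,d=env.read_camera("top");q,_=env.read_camera("side")
cv2.imwrite("pics/c5.png",np.hstack([cv2.resize(p[190:290,100:200],(400,400)),cv2.resize(q[110:210,100:200],(400,400))]))
E
```

```text
clock: 13.2
tcp_pos: [0.3849, 0.2853, 0.1404]
orientation: [-0.002, 0.251, 0.968, -0.001]
wrist_force: [0.7, -0.3, -0.9]
finger_gap: 0.0296
clock: 14.0
tcp_pos: [0.3898, 0.2849, 0.0869]
orientation: [0.0, 0.255, 0.967, 0.0]
wrist_force: [-0.2, 0.3, -0.1]
finger_gap: 0.0296
shift mm [-0.1  0.2 56.9]  turn -0.0 | jaw now 60.5 j6 0.98 tilt 0.0003 tcp [0.3898 0.2849 0.0869] t 14.00
```

View pics/c5.png

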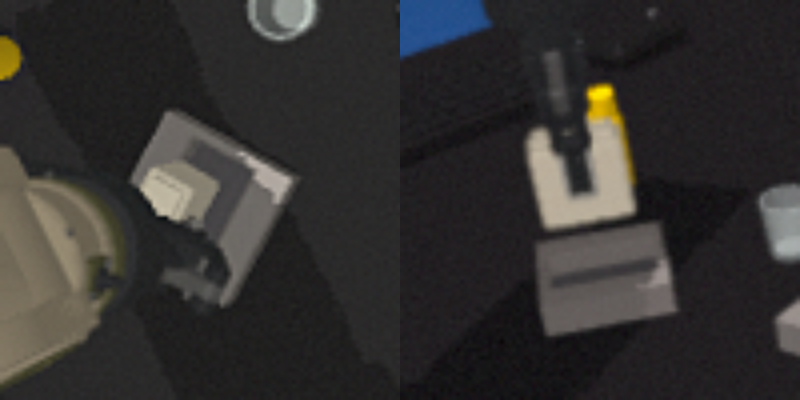

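The flat bottle's long side is parallel to the oblong recess and it is held at its middle, so I'll lower it.

```bash
python3 -m creep '[[0,0,0.012,0,0,0],[0,0,0.027,0,0,0],[0,0,0.04,0,0,0],[0,0,0.048,0,0,0],[0,0,0.053,0,0,0],[0,0,0.0555,0,0,0],[0,0,0.0555,0,0,0],[0,0,0.0555,0,0,0]]'
python3 -m creep '[[0,0,0,0,0,0],[0,0,0,0,0,0],[0,0,0,0,0,0],[0,0,0,0,0,0],[0,0,0,0,0,0],[0,0,0,0,0,0],[0,0,0,0,0,0],[0,0,0,0,0,0]]' 0.05
python3 -m creep '[[0,0,-0.01,0,0,0],[0,0,-0.03,0,0,0],[0,0,-0.06,0,0,0],[0,0,-0.09,0,0,0],[0,0,-0.12,0,0,0],[0,0,-0.15,0,0,0],[0,0,-0.16,0,0,0],[0,0,-0.16,0,0,0]]' 0.08
python3 -c "
from h import *
go(.468,-.112,.16,-29)"
```

```text
clock: 14.9
tcp_pos: [0.3897, 0.2852, 0.0317]
orientation: [0.0, 0.254, 0.967, 0.0]
wrist_force: [1.2, 0.1, -0.3]
finger_gap: 0.0293
clock: 15.7
tcp_pos: [0.3893, 0.285, 0.0313]
orientation: [-0.0, 0.254, 0.967, 0.0]
wrist_force: [0.1, 0.2, 0.4]
finger_gap: 0.0504
clock: 16.5
tcp_pos: [0.3904, 0.2855, 0.1932]
orientation: [0.002, 0.254, 0.967, 0.001]
wrist_force: [-0.5, 1.6, -0.7]
finger_gap: 0.08
shift mm [-263.  -308.    32.8]  turn 89.5 | jaw now 60.5 j6 0.98 tilt 0.0041 tcp [0.3904 0.2855 0.1932] t 16.50
```

```bash
python3 -m creep '[[-0.02,-0.02,0,0,0,6],[-0.045,-0.05,0,0,0,14],[-0.075,-0.09,0,0,0,22],[-0.105,-0.12,0,0,0,30],[-0.135,-0.155,0,0,0,38],[-0.16,-0.19,0,0,0,46],[-0.185,-0.22,0,0,0,54],[-0.21,-0.25,0,0,0,62]]'
python3 -c "
from h import *
go(.468,-.112,.13,-29)"
```

```text
clock: 17.3
tcp_pos: [0.4481, -0.0375, 0.1896]
orientation: [-0.001, 0.718, 0.696, -0.001]
wrist_force: [1.0, -0.2, -0.1]
finger_gap: 0.0799
shift mm [-73.9  22.4  59.5]  turn 27.2 | jaw now -1.8 j6 1.34 tilt 0.0027 tcp [ 0.4481 -0.0375  0.1896] t 17.30
```

```bash
python3 -m creep '[[-0.025,0.007,0.01,0,0,7],[-0.05,0.014,0.02,0,0,15],[-0.068,0.02,0.035,0,0,22],[-0.074,0.022,0.05,0,0,27.2],[-0.074,0.022,0.058,0,0,27.2],[-0.074,0.022,0.058,0,0,27.2],[-0.074,0.022,0.058,0,0,27.2],[-0.074,0.022,0.058,0,0,27.2]]'
python3 - <<'E'
from h import *
go(.468,-.112,.022,-29)
p,d=env.read_camera("top");q,_=env.read_camera("side");W=cloud("top",d)
m=(np.hypot(W[...,0]-.39,W[...,1]-.285)<.03)&(W[...,2]>.08)&(W[...,2]<.1)
print(m.sum(),np.median(W[m][:,2]),rect("top",m,.091))
cv2.imwrite("pics/c6.png",np.hstack([cv2.resize(p[155:265,255:365],(400,400)),cv2.resize(q[160:290,210:340],(400,400))]))
E
```

```text
clock: 18.1
tcp_pos: [0.4695, -0.11, 0.1338]
orientation: [0.0, 0.86, 0.511, 0.0]
wrist_force: [-0.0, 0.5, 0.7]
finger_gap: 0.08
shift mm [ -2.5  -0.4 111.8]  turn 0.4 | jaw now -28.6 j6 1.67 tilt 0.0008 tcp [ 0.4695 -0.11    0.1338] t 18.10
94 0.09109550509636644 (array([388., 284.]), array([23.5, 25.1]), 44.5)
```

View pics/c6.png

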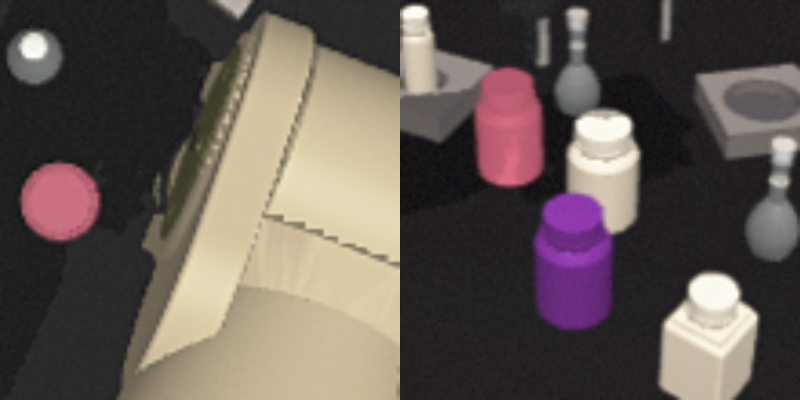

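The flat bottle is seated, its cap at 91 mm and within 2 mm of centre. The fingers now straddle the white wide bottle and are clear of the pink and purple ones.

```bash
python3 -m creep '[[-0.002,0,0.012,0,0,0],[-0.002,0,0.03,0,0,0],[-0.002,0,0.05,0,0,0],[-0.002,0,0.07,0,0,0],[-0.002,0,0.09,0,0,0],[-0.002,0,0.105,0,0,0],[-0.002,0,0.112,0,0,0],[-0.002,0,0.112,0,0,0]]'
python3 -m creep '[[0,0,0,0,0,0],[0,0,0,0,0,0],[0,0,0,0,0,0],[0,0,0,0,0,0],[0,0,0,0,0,0],[0,0,0,0,0,0],[0,0,0,0,0,0],[0,0,0,0,0,0]]' 0.0 45
python3 -m creep '[[0,0,-0.01,0,0,0],[0,0,-0.025,0,0,0],[0,0,-0.045,0,0,0],[0,0,-0.07,0,0,0],[0,0,-0.09,0,0,0],[0,0,-0.11,0,0,0],[0,0,-0.12,0,0,0],[0,0,-0.12,0,0,0]]'
python3 -c "
from h import *
go(.648,-.139,.142)"
```

```text
clock: 19.0
tcp_pos: [0.4674, -0.1119, 0.0202]
orientation: [-0.001, 0.86, 0.51, -0.001]
wrist_force: [-0.4, -0.3, -0.5]
finger_gap: 0.0798
clock: 19.8
tcp_pos: [0.4693, -0.1126, 0.0225]
orientation: [0.001, 0.86, 0.51, 0.001]
wrist_force: [-0.9, 0.6, 6.9]
finger_gap: 0.0508
clock: 20.6
tcp_pos: [0.4693, -0.1127, 0.1429]
orientation: [0.001, 0.86, 0.51, 0.001]
wrist_force: [-0.4, 0.2, -1.0]
finger_gap: 0.0507
shift mm [ 62.6 169.4   1.5]  | jaw now -28.7 j6 1.67 tilt 0.0032 tcp [ 0.4693 -0.1127  0.1429] t 20.60
```

```bash
python3 -m creep '[[0.004,0.01,0,0,0,0],[0.012,0.032,0,0,0,0],[0.023,0.062,0,0,0,0],[0.035,0.095,0,0,0,0],[0.047,0.127,0,0,0,0],[0.056,0.151,0,0,0,0],[0.061,0.165,0,0,0,0],[0.0625,0.1695,0,0,0,0]]'
python3 -m creep '[[0,0,0,0,0,0],[0,0,0.01,0,0,0],[0,0,0.025,0,0,0],[0,0,0.04,0,0,0],[0,0,0.05,0,0,0],[0,0,0.055,0,0,0],[0,0,0.055,0,0,0],[0,0,0.055,0,0,0]]'
python3 - <<'E'
from h import *
go(.648,-.139,.030)
p,d=env.read_camera("top");q,_=env.read_camera("side")
cv2.imwrite("pics/c7.png",np.hstack([cv2.resize(p[90:190,265:365],(400,400)),cv2.resize(q[120:250,270:400],(400,400))]))
E
```

```text
clock: 21.4
tcp_pos: [0.6483, -0.1388, 0.1386]
orientation: [-0.001, 0.86, 0.51, -0.001]
wrist_force: [0.2, -0.3, -1.3]
finger_gap: 0.0507
clock: 22.2
tcp_pos: [0.6472, -0.1388, 0.0868]
orientation: [0.0, 0.86, 0.51, 0.0]
wrist_force: [0.8, -0.8, -0.5]
finger_gap: 0.0511
shift mm [ 0.2  0.8 56.8]  | jaw now -28.7 j6 1.74 tilt 0.0007 tcp [ 0.6472 -0.1388  0.0868] t 22.20
```

View pics/c7.png

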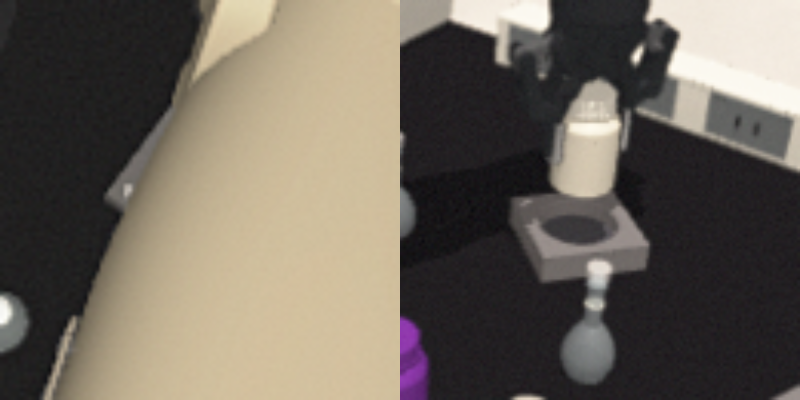

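The wide bottle is upright above its recess. I'll lower and release it, opening no wider than needed.

```bash
python3 -m creep '[[0,0.001,0.012,0,0,0],[0,0.001,0.027,0,0,0],[0,0.001,0.04,0,0,0],[0,0.001,0.048,0,0,0],[0,0.001,0.053,0,0,0],[0,0.001,0.0555,0,0,0],[0,0.001,0.0555,0,0,0],[0,0.001,0.0555,0,0,0]]'
python3 -m creep '[[0,0,0,0,0,0],[0,0,0,0,0,0],[0,0,0,0,0,0],[0,0,0,0,0,0],[0,0,0,0,0,0],[0,0,0,0,0,0],[0,0,0,0,0,0],[0,0,0,0,0,0]]' 0.075
python3 -m creep '[[0,0,-0.01,0,0,0],[0,0,-0.03,0,0,0],[0,0,-0.06,0,0,0],[0,0,-0.09,0,0,0],[0,0,-0.12,0,0,0],[0,0,-0.15,0,0,0],[0,0,-0.16,0,0,0],[0,0,-0.16,0,0,0]]' 0.075
python3 -c "
from h import *
go(.381,-.269,.19,2.4)"
```

```text
clock: 23.1
tcp_pos: [0.6484, -0.1394, 0.0313]
orientation: [0.0, 0.86, 0.51, 0.0]
wrist_force: [0.4, 0.4, -1.8]
finger_gap: 0.051
clock: 23.9
tcp_pos: [0.6479, -0.1392, 0.0308]
orientation: [-0.0, 0.86, 0.51, 0.0]
wrist_force: [0.1, -0.0, 0.3]
finger_gap: 0.0749
clock: 24.7
tcp_pos: [0.6491, -0.1396, 0.1931]
orientation: [0.002, 0.86, 0.51, 0.001]
wrist_force: [-0.1, 0.1, 0.3]
finger_gap: 0.0748
shift mm [-242.1 -173.2    2.2]  turn -31.1 | jaw now -28.7 j6 1.74 tilt 0.0043 tcp [ 0.6491 -0.1396  0.1931] t 24.70
```

```bash
python3 -m creep '[[-0.02,-0.014,0,0,0,-3],[-0.055,-0.04,0,0,0,-7],[-0.095,-0.068,0,0,0,-12],[-0.135,-0.097,0,0,0,-17],[-0.175,-0.125,0,0,0,-22],[-0.21,-0.15,0,0,0,-27],[-0.235,-0.168,0,0,0,-30],[-0.242,-0.173,0,0,0,-31]]'
python3 -m creep '[[0,0,0,0,0,0],[0,0,0.015,0,0,0],[0,0,0.03,0,0,0],[0,0,0.045,0,0,0],[0,0,0.055,0,0,0],[0,0,0.055,0,0,0],[0,0,0.055,0,0,0],[0,0,0.055,0,0,0]]'
python3 - <<'E'
from h import *
go(.381,-.269,.022,2.4)
p,d=env.read_camera("top");q,_=env.read_camera("side");W=cloud("top",d)
m=(np.hypot(W[...,0]-.648,W[...,1]+.139)<.035)&(W[...,2]>.08)&(W[...,2]<.1)
print(m.sum(),np.median(W[m][:,2]),rect("top",m,.091))
cv2.imwrite("pics/c8.png",np.hstack([cv2.resize(p[100:280,270:450],(400,400)),cv2.resize(q[150:310,240:400],(400,400))]))
E
```

```text
clock: 25.5
tcp_pos: [0.3765, -0.2685, 0.1889]
orientation: [-0.002, 0.693, 0.721, -0.0]
wrist_force: [0.6, -0.6, 0.5]
finger_gap: 0.0746
clock: 26.3
tcp_pos: [0.3806, -0.2688, 0.1363]
orientation: [0.0, 0.692, 0.721, 0.0]
wrist_force: [0.0, -0.3, 0.4]
finger_gap: 0.0749
shift mm [-1.000e-01  4.000e-01  1.143e+02]  turn -0.1 | jaw now 2.3 j6 0.74 tilt 0.0009 tcp [ 0.3806 -0.2688  0.1363] t 26.30
245 0.09105952831385022 (array([ 645., -139.]), array([39.6, 40. ]), 88.3)
```

View pics/c8.png

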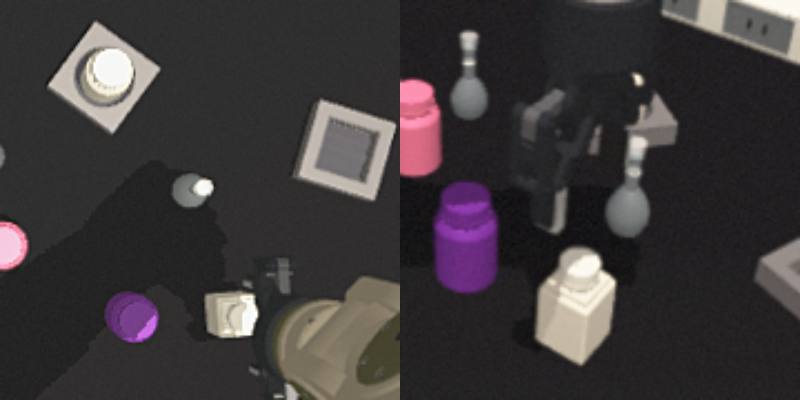

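The wide bottle is seated, its cap at 91 mm and 3 mm off centre. The gripper is over the square bottle, so I'll grip it.

```bash
python3 -m creep '[[0,0,0.012,0,0,0],[0,0,0.03,0,0,0],[0,0,0.05,0,0,0],[0,0,0.07,0,0,0],[0,0,0.09,0,0,0],[0,0,0.107,0,0,0],[0,0,0.114,0,0,0],[0,0,0.114,0,0,0]]'
python3 -m creep '[[0,0,0,0,0,0],[0,0,0,0,0,0],[0,0,0,0,0,0],[0,0,0,0,0,0],[0,0,0,0,0,0],[0,0,0,0,0,0],[0,0,0,0,0,0],[0,0,0,0,0,0]]' 0.0 45
python3 -m creep '[[0,0,-0.01,0,0,0],[0,0,-0.025,0,0,0],[0,0,-0.045,0,0,0],[0,0,-0.07,0,0,0],[0,0,-0.09,0,0,0],[0,0,-0.11,0,0,0],[0,0,-0.12,0,0,0],[0,0,-0.12,0,0,0]]'
python3 -c "
from h import *
go(.560,-.4085,.142,-19.4)"
```

```text
clock: 27.2
tcp_pos: [0.3793, -0.2678, 0.0207]
orientation: [-0.001, 0.693, 0.721, 0.0]
wrist_force: [-0.3, -0.3, -0.3]
finger_gap: 0.0745
clock: 28.0
tcp_pos: [0.3809, -0.2693, 0.0228]
orientation: [0.001, 0.693, 0.721, 0.0]
wrist_force: [0.0, 0.5, 7.3]
finger_gap: 0.0436
clock: 28.8
tcp_pos: [0.3806, -0.2691, 0.1431]
orientation: [0.001, 0.693, 0.721, 0.0]
wrist_force: [1.2, -0.2, -1.3]
finger_gap: 0.0435
shift mm [-146.6  173.6    1.7]  turn 21.7 | jaw now 2.3 j6 0.74 tilt 0.0025 tcp [ 0.3806 -0.2691  0.1431] t 28.80
```

```bash
python3 -m creep '[[-0.008,0.01,0,0,0,1],[-0.026,0.03,0,0,0,4],[-0.051,0.06,0,0,0,8],[-0.08,0.095,0,0,0,12],[-0.107,0.127,0,0,0,16],[-0.13,0.154,0,0,0,19],[-0.143,0.169,0,0,0,21],[-0.1465,0.1735,0,0,0,21.7]]'
python3 -m creep '[[0,0,0,0,0,0],[0,0,0.01,0,0,0],[0,0,0.025,0,0,0],[0,0,0.04,0,0,0],[0,0,0.05,0,0,0],[0,0,0.055,0,0,0],[0,0,0.055,0,0,0],[0,0,0.055,0,0,0]]'
python3 - <<'E'
from h import *
go(.560,-.4085,.030,-19.4)
p,d=env.read_camera("top");q,_=env.read_camera("side")
cv2.imwrite("pics/c9.png",np.hstack([cv2.resize(p[115:215,375:475],(400,400)),cv2.resize(q[160:300,350:490],(400,400))]))
E
```

```text
clock: 29.6
tcp_pos: [0.5607, -0.4091, 0.1385]
orientation: [-0.001, 0.816, 0.577, -0.0]
wrist_force: [-0.5, -0.3, -2.1]
finger_gap: 0.0431
clock: 30.4
tcp_pos: [0.5595, -0.408, 0.0874]
orientation: [0.0, 0.816, 0.578, 0.0]
wrist_force: [1.2, -0.7, -0.8]
finger_gap: 0.0434
shift mm [-0.3  0.6 57.4]  turn 0.0 | jaw now -19.4 j6 1.16 tilt 0.0008 tcp [ 0.5595 -0.408   0.0874] t 30.40
```

View pics/c9.png

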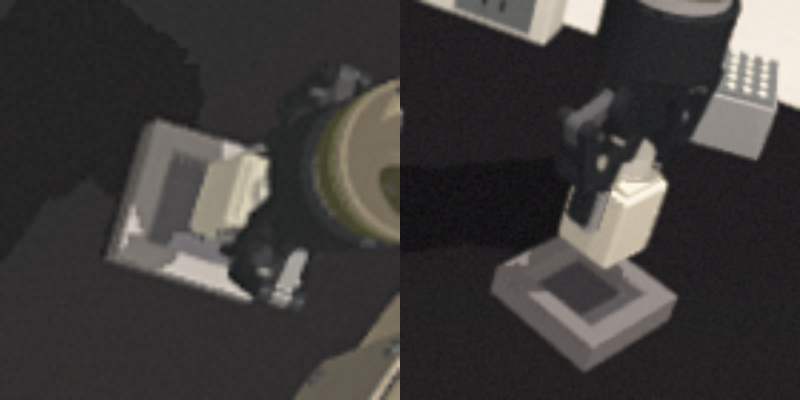

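The square bottle is upright with its sides parallel to the recess, so I'll lower it.

```bash
python3 -m creep '[[0,0,0.012,0,0,0],[0,0,0.027,0,0,0],[0,0,0.04,0,0,0],[0,0,0.048,0,0,0],[0,0,0.053,0,0,0],[0,0,0.056,0,0,0],[0,0,0.056,0,0,0],[0,0,0.056,0,0,0]]'
python3 -m creep '[[0,0,0,0,0,0],[0,0,0,0,0,0],[0,0,0,0,0,0],[0,0,0,0,0,0],[0,0,0,0,0,0],[0,0,0,0,0,0],[0,0,0,0,0,0],[0,0,0,0,0,0]]' 0.068
python3 -m creep '[[0,0,-0.01,0,0,0],[0,0,-0.03,0,0,0],[0,0,-0.06,0,0,0],[0,0,-0.09,0,0,0],[0,0,-0.12,0,0,0],[0,0,-0.15,0,0,0],[0,0,-0.17,0,0,0],[0,0,-0.17,0,0,0]]'
python3 -c "
from h import *
go(.40,-.55,.30)"
```

```text
clock: 31.3
tcp_pos: [0.5598, -0.4082, 0.0312]
orientation: [0.001, 0.816, 0.578, 0.0]
wrist_force: [-0.0, 0.2, -1.6]
finger_gap: 0.0437
clock: 32.1
tcp_pos: [0.5594, -0.4078, 0.0307]
orientation: [-0.0, 0.816, 0.578, 0.0]
wrist_force: [0.3, 0.4, 0.1]
finger_gap: 0.068
clock: 32.9
tcp_pos: [0.5608, -0.4092, 0.2059]
orientation: [0.004, 0.816, 0.578, 0.001]
wrist_force: [-0.4, 0.3, 0.4]
finger_gap: 0.0679
shift mm [-186.4 -104.4  -94.3]  | jaw now -19.4 j6 1.16 tilt 0.0077 tcp [ 0.5608 -0.4092  0.2059] t 32.90
```

```bash
python3 -m creep '[[-0.02,-0.012,-0.01,0,0,0],[-0.05,-0.03,-0.02,0,0,0],[-0.08,-0.045,-0.03,0,0,0],[-0.11,-0.06,-0.04,0,0,0],[-0.14,-0.08,-0.04,0,0,0],[-0.17,-0.095,-0.04,0,0,0],[-0.18,-0.1,-0.04,0,0,0],[-0.18,-0.1,-0.04,0,0,0]]'
python3 - <<'E'
from h import *
p,d=env.read_camera("top");q,_=env.read_camera("side");W=cloud("top",d)
for n,c in dict(wide=(.648,-.139),square=(.560,-.408),slim=(.481,.101),flat=(.390,.285),fa=(.562,-.007),fb=(.520,-.233)).items():
    m=(np.hypot(W[...,0]-c[0],W[...,1]-c[1])<.035)&(W[...,2]>.08)&(W[...,2]<.1)
    print(n,m.sum(),np.median(W[m][:,2]),rect("top",m,.091 if n[0]!='f' or n=='flat' else .094))
cv2.imwrite("pics/t9.png",p);cv2.imwrite("pics/c10.png",np.hstack([p,q])[90:310])
cv2.imwrite("pics/c10.png",np.hstack([cv2.resize(p[90:290,70:470],(400,200)),q[120:320,110:510]]))
E
```

```text
clock: 33.7
tcp_pos: [0.4038, -0.5454, 0.2398]
orientation: [-0.001, 0.817, 0.577, 0.0]
wrist_force: [-0.7, -0.0, -0.2]
finger_gap: 0.0678
wide 246 0.09087493110588929 (array([ 645., -139.]), array([39.6, 40. ]), 88.3)
square 125 0.09080093156923152 (array([ 557., -407.]), array([31. , 25.7]), 88.7)
slim 68 0.09118023391756302 (array([480., 102.]), array([18.7, 18.6]), 88.7)
flat 95 0.09087531468471544 (array([389., 284.]), array([26.3, 21.1]), 89.1)
fa 45 0.09373553519530975 (array([562.,  -7.]), array([16.4, 14.7]), 43.5)
fb 48 0.0944852210846232 (array([ 519., -232.]), array([16.2, 16.2]), 88.2)
```

View pics/c10.png

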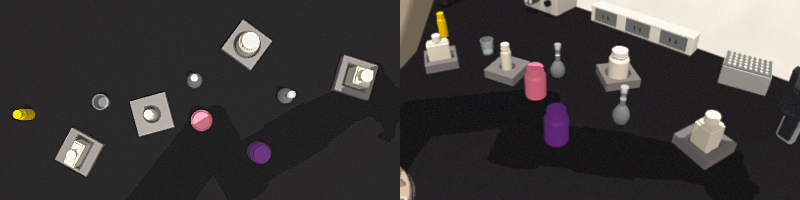

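All four bottles stand upright in their own blocks, both flasks are where they started, and the arm is clear. I'll hand in.

```bash
python3 -c "
from workcell import env
print(env.hand_in())"
```

```text
the job is handed in; nothing more can be done
None
```

I set all four bottles in their matching blocks, in the order slim, flat, wide, square, and handed the job in at about 34 s of the 104 s allowed. `hand_in` gives no verdict, so what follows rests on my own last camera check.

- **Bottles:** every cap top was at 91 mm, which puts each bottle fully down on its recess floor. By the overhead camera each was within about 3 mm of its block's centre, and all four looked upright in both views.
- **Flasks:** both stand upright, within about 2 mm of where they started.
- **Arm and gripper:** the gripper was open and clear of everything at the end, and wrist force readings stayed under about 8 N.

No check failed. The largest offset was about 3 mm towards the robot, on the wide and square bottles, and the camera calibration itself is only good to about 2 mm.

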